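Set the tube bender's angle stop one hole on

ROBOT

A 6-joint arm with a two-finger parallel gripper is mounted at the origin on the work surface. World frame = base frame: x ahead of the robot, y to its left, z up, the work surface at z = 0. Lengths are in m, angles in degrees, forces in N, time in s.
With the tool pointing down it reaches from about 0.35 to 0.925 m from the base axis. Payload 6.4 kg.
Tool frame: the origin (TCP) lies at the very end of the fingers, on their centre line; the grasp point (between the pads) lies ctrl.grip_point_offset behind it (ctrl.grip_point_offset is the distance from the TCP to the grasp point, in m); z points along the fingers, y is the line along which they close (so a half turn about z gives the same grasp; the last joint's range is limited). The gripper opens to 94 mm and grips with 3 to 60 N. Pads are 16 mm wide; open, the fingers measure 119 mm over their backs; the gripper's body (75 mm by 177 mm) begins 78 mm behind the grasp point.
Start: joints at [60.212, 14.043, 89.255, -0, 76.702, -9.975], TCP at [0.22, 0.612, 0.205] pointing down, gripper open.
Joint ranges: [-179.41, 179.41], [-58.25, 129.5], [7.25, 145.43], [-54.29, 234.29], [11.92, 165.04], [-157.13, 157.13]. Speed limits (degrees/s): [147.25, 147.25, 180, 180, 180, 180].

INTERFACE

Orientations are given as a 3x3 rotation matrix whose columns are the frame's x, y, z axes.
In Python, from cell import ctrl gives the robot as it stands. The module is installed in compiled form; this text tells all that it offers.
- The arm moves only by the tool carry_out, never from a script. Its argument "targets" is a list of rows, each a list of 5 numbers: the shift along the tool's x, y, z in mm, then the turn about the tool's z in units of 5 degrees (1.0 is 5 degrees), then the closure, from -1 (fully open) to 1 (shut). In form: [[x, y, z, yaw, gripper], ...]. A call has 1 to 5 rows; each row shifts and turns the commanded pose from where the row before left it, along the tool's axes as they then stand; what a row does not reach is not made up. A row lasts 1/12 s, in which the tool goes at most 41.7 mm and 7.16 degrees, less where a joint would pass 70% of its speed; a pose out of reach is approached as far as the arm can. A call with a gripper value outside its range is refused whole. The fingers move at their own pace and stop on an object; "newtons" is the grip in N (left out, the last holds). Time passes only in rows, so rows that do not move let the fingers close. It gives the time, the measured TCP pose, the force, the opening and the grip force at its end, in the units of the state.
- ctrl.get_obs(): the state, without advancing time (a new reading comes with each control period).
- ctrl.camera(name): name is "side" or "top" or "wrist"; returns (picture, depth): 384x512x3 uint8, blue, green, red; 384x512 float32, m along the optical axis (not along the pixel's ray), 0 where there is no reading.
- ctrl.camera_params(name): a dict with "K" (3x3 intrinsics, pixels), "R" (3x3) and "t" (3): a world point X has camera coordinates R X + t. Camera axes: x right, y down, z forward; pixel columns grow to the right and rows downward; lengths in m; the calibration is good to about 2 mm. A picture is of the moment at which its call begins: read the wrist's pose just before it. camera_params takes no time and is no camera call; for the wrist camera it gives the pose at the moment of the call.
- ctrl.hand_in(): hands the job in; it is judged then, once.
Trained networks look in the newest picture that a camera, given by its name, has taken for a name from the list of things; names that differ only in an ending like _2 or _b are one class to them, and where a whole thing is asked for, a point or a joint stands for the part that bears it (a point fixed in the world has none). Each returns a list of dicts, best first, with "confidence" (0 to 1); they miss things now and then, are a little off and sometimes report something else, mostly with a low value. They report only what shows in the picture. A call takes as long as a camera call.
- ctrl.trace(camera, query): "region" (384x512 bool, what is visible of it) and "centre" ([column, row] in pixels, amid what is visible of it).
The state is a dict: "t": time; "joints": joint angles; "qd": joint speeds; "joint_torque": joint torques, N m; "eef_pos": TCP position; "ee_rot": TCP orientation; "wrist_force": force on the tool from outside, world axes, zero at the start; "ft_torque": the same for the moment, N m; "gripper_width": finger opening in m; "gripper_force": force on a finger pad.
Only numpy, scipy, OpenCV 4.12 (cv2) and the standard library are available. Lean on these libraries where they do the work, as an engineer would, in place of code of your own. Each camera call takes 0.05 s, during which the arm holds its last target. There are 200 camera calls.

TASK

Set the tube bender for a bigger bend: hook a fingertip in the pull ring on its stop arm, lift the spring index pin out of its hole, swing the arm one hole further away from the long bending lever and let the pin drop fully home there, then come away. Nothing has to be gripped or picked up: do not squeeze or force the ring, and leave the lever and the loose things lying about as they are.

Things in the scene. Friction and masses are not known exactly. Their poses are not given: they have to be found in the camera images.
- bender: Tube bender, a low steel machine bolted to the bench; origin on the bench under its upright axis, x to its back, z up. In front a flat degree plate, a sector of 196 mm radius, top 22 mm above the bench, with seven 12.5 mm holes on a 170 mm arc, one every 15 degrees (44.5 mm apart). Over its middle a grooved die of 61 mm radius, 37 to 67 mm above the bench, and the bending lever.
- pivot (a point): The upright axis of the die, stop arm and bending lever, at the level of the degree plate's top. Same axes as the bender. Fingertips reach through the pull ring from the arm's free end, tilted 30 to 45 degrees so that they point down and towards this axis; they may stand 25 mm past the ring's centre.
- ring (a point): Centre of the pull ring on the index pin's head near the stop arm's free end: 5 mm round steel, 47 mm inside, 57 mm outside, centre 83 mm above the bench with the pin home. Site x points along the arm to the pivot, y across it, z up. The hole looks along the arm; the ring leans 40 degrees, top towards the pivot, and does not swivel. The pin is 17 mm further from the pivot than this point.
- stop_arm (a joint): Stop arm: dark flat bar 36 mm wide, top 35 mm above the bench, 205 mm long from the pivot, with a 16 mm stop stud (top 61 mm above the bench) 90 mm from the pivot and clear between stud and ring. Angle in rad: 0 in its starting hole, growing as it swings away from the lever, clockwise seen from above; one hole is 0.262. Friction needs about 1.2 N at the ring; it stays where left.
- index_pin (a joint): Height of the spring index pin in m: 0 fully home, 0.020 at its hard upper stop. The 10 mm pin sits 10 mm deep; it is free of its hole above 0.010, and 0.012 to 0.017 is good for swinging. The spring pushes it down with 5 N at home, 9 N at the top. The tip is round: let go within 4 mm of a hole's centre it slips in; let go between holes it rides on the plate and drops into the next hole it meets.
- next_hole (a point): Centre of the mouth of the hole the pin is to go into, on the top of the degree plate, 170 mm from the pivot.
- lever_bar (a point): A point on top of the bending lever, 120 mm out from the pivot and 81 mm above the bench. The lever is a flat bar 40 mm wide, then a 22 mm round handle with a rubber grip, 430 mm long in all, axis 75 mm above the bench, standing out to the right of the bender as seen from the robot. To be left alone.
- deep_socket: Loose steel deep socket, 27 mm diameter, 62 mm tall, standing on the left of the degree plate. Origin under its middle. To be left alone.
- piston: Loose aluminium piston, 68 mm diameter, 60 mm tall, standing on the bench left of the bender. Origin under its middle. To be left alone.
- spare_die: Loose grooved aluminium die, 84 mm diameter, 31 mm tall, on the bench left of the bender. Origin under its middle. To be left alone.
- grease_tin: Loose grease jar with a steel lid, 72 mm diameter, 55 mm tall, on the bench left of the bender. Origin under its middle. To be left alone.
- sprocket: Loose chain sprocket, 122 mm diameter, 6 mm thick, flat on the bench in front of the bender on the left. Origin under its middle. To be left alone.
- bent_tube: Loose sample bend: a 16 mm tube with a 90 degree bend, about 170 by 170 mm, lying on the bench in front of the bender on the right. To be left alone.
- spanner: Loose spanner, 190 mm long, 8 mm thick, flat on the bench close in front of the bender's degree plate. To be left alone.

How it is judged (in metres and radians):
On the way:
1. The fingers in the ring hold the index pin lifted clear of its starting hole (value of joint index_pin above 0.0095 m and contact force between the fingers and index_pin above 1 N and value of joint stop_arm below 0.2 rad), for 0.1 s.
At the end, for the whole second after the job is handed in: The stop arm stands one hole (0.262 rad, within 0.02 rad) further from the lever than it began and the index pin is home in that hole (joint below 2 mm, the ring within 22 mm of the hole in plan) (value of joint stop_arm between 0.242 and 0.282 rad and value of joint index_pin below 0.002 m and horizontal distance between next_hole and ring below 0.022 m); the robot touches nothing.
It fails at once if the ring is squeezed or forced with more than 60 N (contact force between the fingers and index_pin above 60 N).
It fails at once if the bending lever is swung (its bar moves more than 15 mm, 120 mm from the pivot) (distance of lever_bar from where it was at the start of the episode above 0.015 m).
It fails at once if a loose thing is lifted, carried or knocked more than 25 mm (distance of any of deep_socket, piston, spare_die, grease_tin, sprocket, bent_tube, spanner from where it was at the start of the episode above 0.025 m).
It also fails if it takes over 48 s, if anything falls off the work surface, if the arm or the gripper's body presses on something with over 40 N, if the wrist force passes 120 N, or if a joint passes its speed limit or range.

## Working session

There is one attempt and no reset: what is moved stays moved. The work goes in short steps, Python scripts to look and compute and a tool call to move; the robot and the scene stay as the last step left them, time stands still between calls to the robot, and variables do not carry over. Pictures are saved under pics/ and viewed, at most 10 in all, crops included, and the job is handed in when it is done.

Besides the shell and the picture viewer there is one more tool, called after ">>>" as a command line: name --pt "numbers of a row" for each row, then --argument value for the rest. carry_out: Moves the arm, as the interface text tells. Its arguments: {"type":"object","properties":{"targets":{"type":"array"},"newtons":{"type":"number"}},"required":["targets"]}

```bash
mkdir -p pics; cat > h.py <<'E'
import numpy as np, cv2
from cell import ctrl
def back(cam,uv,depth,P=None):
    P=P or ctrl.camera_params(cam); K,R,t=map(np.array,(P["K"],P["R"],P["t"]))
    uv=np.atleast_2d(uv).astype(int); z=depth[uv[:,1],uv[:,0]]
    c=np.c_[(uv[:,0]-K[0,2])/K[0,0]*z,(uv[:,1]-K[1,2])/K[1,1]*z,z]
    return (c-t)@R
E
python3 - <<'E'
from h import *
for c in("top","side"):
    im,d=ctrl.camera(c); cv2.imwrite(f"pics/{c}0.png",im); np.save(f"{c}0.npy",d)
    P=ctrl.camera_params(c); print(c,np.round(-np.array(P["R"]).T@P["t"],3),np.round(P["R"],2).tolist(),np.round(P["K"][0],0))
    for q in("ring","stop_arm","lever_bar","bender","deep_socket"):
        for r in ctrl.trace(c,q)[:2]:
            v,u=np.nonzero(r["region"]&(d>0)); X=back(c,np.c_[u,v],d)
            print(q,round(r["confidence"],2),np.round(r["centre"]),np.round(np.median(X,0),3),np.round(X.min(0),3),np.round(X.max(0),3))
E
```

```text
top [ 0.518 -0.025  1.175] [[0.02, -1.0, -0.02], [-1.0, -0.01, -0.08], [0.08, 0.02, -1.0]] [421.   0. 257.]
ring 0.52 [264. 214.] [ 0.559 -0.022  0.078] [ 0.546 -0.047  0.022] [0.586 0.007 0.107]
stop_arm 0.87 [265. 204.] [ 0.582 -0.013  0.034] [ 0.514 -0.047 -0.005] [0.658 0.023 0.107]
stop_arm 0.73 [246. 249.] [0.458 0.027 0.006] [ 0.424 -0.07  -0.007] [0.487 0.113 0.015]
lever_bar 0.66 [312. 175.] [ 0.661 -0.142  0.082] [ 0.582 -0.416 -0.005] [0.737 0.052 0.096]
bender 0.6 [258. 183.] [0.645 0.002 0.024] [ 0.517 -0.387 -0.006] [0.82  0.172 0.107]
deep_socket 0.54 [220. 184.] [0.627 0.099 0.083] [0.616 0.088 0.021] [0.64  0.113 0.087]
side [0.494 1.128 0.741] [[-0.99, -0.1, -0.01], [-0.04, 0.49, -0.87], [0.09, -0.86, -0.5]] [482.   0. 256.]
ring 0.57 [272. 188.] [ 0.571 -0.024  0.08 ] [ 0.55  -0.19  -0.003] [0.6   0.008 0.104]
stop_arm 0.85 [270. 204.] [ 0.575 -0.008  0.034] [ 0.519 -0.178 -0.003] [0.658 0.018 0.104]
stop_arm 0.42 [276. 194.] [ 0.56  -0.021  0.068] [ 0.548 -0.175 -0.003] [0.583 0.01  0.096]
lever_bar 0.94 [237. 176.] [ 0.674 -0.09   0.081] [ 0.584 -0.505 -0.004] [0.75  0.057 0.101]
lever_bar 0.29 [269. 203.] [ 0.577 -0.008  0.034] [ 0.519 -0.181 -0.003] [0.658 0.095 0.104]
bender 0.94 [237. 213.] [0.664 0.043 0.023] [ 0.519 -0.379 -0.003] [0.841 0.179 0.104]
deep_socket 0.66 [248. 222.] [0.63  0.111 0.06 ] [0.618 0.006 0.02 ] [0.656 0.119 0.086]
deep_socket 0.34 [239. 212.] [0.664 0.042 0.023] [ 0.519 -0.583 -0.003] [0.828 0.184 0.104]
```

```bash
python3 - <<'E'
import cv2,numpy as np
a=cv2.imread("pics/top0.png")[110:290,150:390]; b=cv2.imread("pics/side0.png")[110:290,150:390]
cv2.imwrite("pics/c0.png",np.vstack([cv2.resize(a,(400,300),interpolation=3),cv2.resize(b,(400,300),interpolation=3)]))
E
```

```text
(no output)
```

View pics/c0.png

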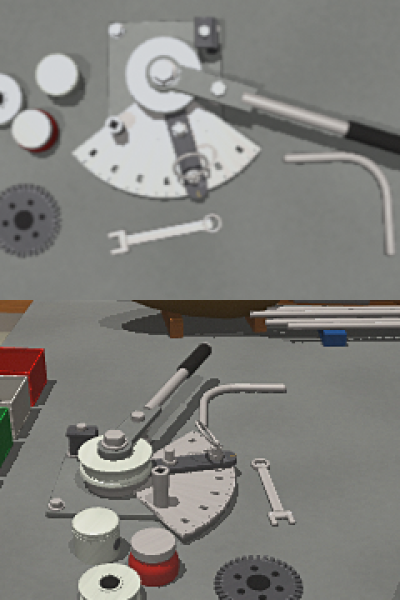

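View pics/top0.png

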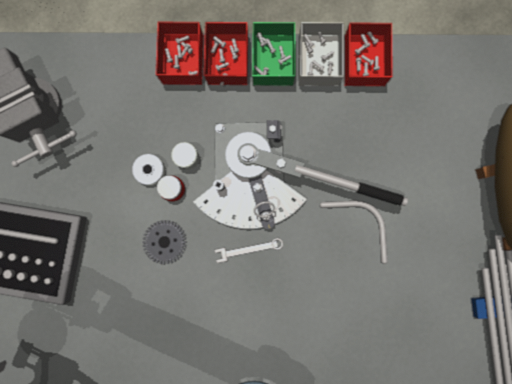

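```bash
python3 - <<'E'
from h import *
for c in("top","side"):
    d=np.load(f"{c}0.npy"); v,u=np.nonzero(d>0); X=back(c,np.c_[u,v],d)
    m=(abs(X[:,2]-.067)<.004)&(np.hypot(X[:,0]-.71,X[:,1]-.02)<.09); Y=X[m]
    (p,r)=cv2.minEnclosingCircle(Y[:,:2].astype(np.float32)); print(c,"die",m.sum(),np.round(p,4),round(r,4),np.round(Y.mean(0),3))
    m=(abs(X[:,2]-.035)<.004)&(X[:,0]>.5)&(X[:,0]<.65)&(abs(X[:,1]+.01)<.05); Y=X[m]
    print("arm",m.sum(),np.round(cv2.fitLine(Y[:,:2].astype(np.float32),2,0,.01,.01).ravel(),3),Y.min(0).round(3),Y.max(0).round(3))
    m=(X[:,2]>.05)&(X[:,0]>.5)&(X[:,0]<.6)&(abs(X[:,1]+.02)<.05)&(X[:,2]<.13); Y=X[m]
    print("ring",m.sum(),Y.mean(0).round(3)); print(Y[np.argsort(Y[:,2])].round(3).tolist())
    m=(abs(X[:,2]-.022)<.004)&(np.hypot(X[:,0]-.71,X[:,1]-.02)<.22)&(X[:,0]<.68); Y=X[m]; print("plate",Y.min(0),Y.max(0))
E
```

```text
top die 1016 [0.714  0.0065] 0.0786 [0.717 0.028 0.067]
arm 458 [ 0.951  0.309  0.585 -0.014] [ 0.517 -0.046  0.031] [0.65  0.023 0.039]
ring 128 [ 0.564 -0.021  0.081]
[[0.546, -0.019, 0.052], [0.544, -0.027, 0.053], [0.546, -0.03, 0.053], [0.557, -0.027, 0.053], [0.544, -0.024, 0.054], [0.554, -0.019, 0.054], [0.56, -0.027, 0.055], [0.557, -0.019, 0.055], [0.557, -0.022, 0.055], [0.543, -0.022, 0.057], [0.546, -0.032, 0.057], [0.557, -0.03, 0.057], [0.544, -0.03, 0.058], [0.557, -0.024, 0.059], [0.549, -0.032, 0.059], [0.543, -0.019, 0.059], [0.551, -0.016, 0.062], [0.554, -0.027, 0.062], [0.554, -0.022, 0.062], [0.554, -0.03, 0.063], [0.546, -0.024, 0.063], [0.549, -0.022, 0.063], [0.546, -0.022, 0.063], [0.546, -0.027, 0.064], [0.549, -0.027, 0.065], [0.549, -0.03, 0.066], [0.549, -0.024, 0.066], [0.554, -0.032, 0.066], [0.551, -0.03, 0.066], [0.548, -0.014, 0.066], [0.559, -0.037, 0.067], [0.551, -0.011, 0.067], [0.548, -0.017, 0.067], [0.554, -0.035, 0.067], [0.551, -0.014, 0.067], [0.548, -0.019, 0.067], [0.557, -0.035, 0.068], [0.554, -0.037, 0.068], [0.554, -0.024, 0.068], [
[... 3872 characters left out ...]
, 0.008, 0.09], [0.571, 0.003, 0.091], [0.568, 0.004, 0.091], [0.58, -0.04, 0.091], [0.566, 0.005, 0.092], [0.574, 0.002, 0.093], [0.582, -0.032, 0.095], [0.568, 0.005, 0.095], [0.571, 0.007, 0.096], [0.571, 0.002, 0.096], [0.574, -0.003, 0.096], [0.577, -0.001, 0.098], [0.574, 0.005, 0.098], [0.583, -0.009, 0.099], [0.582, -0.031, 0.099], [0.586, -0.018, 0.1], [0.577, -0.002, 0.1], [0.579, -0.0, 0.101], [0.577, -0.005, 0.102], [0.584, -0.027, 0.102], [0.587, -0.026, 0.102], [0.58, -0.003, 0.102], [0.584, -0.019, 0.102], [0.586, -0.019, 0.103], [0.583, -0.007, 0.103], [0.583, -0.012, 0.104], [0.58, -0.005, 0.104]]
plate [ 0.51937769 -0.13156288  0.01802082] [0.67932594 0.17596341 0.02597971]
```

```bash
python3 - <<'E'
from h import *
o=ctrl.get_obs(); print(o["t"],np.round(o["ee_rot"],3),o["eef_pos"],ctrl.grip_point_offset)
P=ctrl.camera_params("wrist"); R=np.array(P["R"]); c=-R.T@P["t"]; E=np.array(o["ee_rot"])
print("cam in tool",E.T@(c-o["eef_pos"]),(R@E).round(2))
E
```

```text
0.6 [[-0.941  0.339  0.   ]
 [ 0.339  0.941  0.   ]
 [-0.     0.    -1.   ]] [0.22031959 0.61155627 0.2055138 ] 0.0188
cam in tool [ 0.06706376 -0.00074007 -0.18010133] [[-0.    1.   -0.  ]
 [-0.97 -0.   -0.24]
 [-0.24  0.    0.97]]
```

>>> carry_out --pt "0 0 0 0 1"

```text
t: 0.68
eef_pos: [0.2203, 0.6115, 0.2055]
ee_rot: [[-0.941, 0.339, -0.0], [0.339, 0.941, -0.0], [0.0, -0.0, -1.0]]
wrist_force: [0.8, 0.6, 0.1]
gripper_width: 0.09
gripper_force: 0.0
```

>>> carry_out --pt "0 0 -32 -1.2 1" --pt "0 0 -32 -1.2 1" --pt "0 0 -32 -1.2 1" --pt "0 0 -32 -1.2 1" --pt "0 0 -32 -1.2 1"

```text
t: 1.1
eef_pos: [0.2202, 0.6113, 0.3671]
ee_rot: [[-0.983, -0.182, 0.0], [-0.182, 0.983, 0.0], [-0.0, 0.0, -1.0]]
wrist_force: [-0.0, -0.0, -0.5]
gripper_width: 0.0575
gripper_force: 0.0
```

>>> carry_out --pt "-27 -29 0 0 1" --pt "-27 -29 0 0 1" --pt "-27 -29 0 0 1" --pt "-27 -29 0 0 1" --pt "-27 -29 0 0 1"

```text
t: 1.52
eef_pos: [0.38, 0.4915, 0.3657]
ee_rot: [[-0.984, -0.177, 0.0], [-0.177, 0.984, 0.0], [-0.0, 0.0, -1.0]]
wrist_force: [0.2, 0.3, -1.0]
gripper_width: 0.024
gripper_force: 0.0
```

>>> carry_out --pt "-27 -29 0 0 1" --pt "-27 -29 0 0 1" --pt "-27 -29 0 0 1" --pt "-27 -29 0 0 1" --pt "-27 -29 0 0 1"

```text
t: 1.93
eef_pos: [0.5387, 0.3724, 0.3656]
ee_rot: [[-0.984, -0.177, 0.0], [-0.177, 0.984, 0.0], [-0.0, 0.0, -1.0]]
wrist_force: [0.4, 0.8, 0.2]
gripper_width: 0.0005
gripper_force: 0.0
```

>>> carry_out --pt "-27 -29 0 0 1" --pt "-27 -29 0 0 1" --pt "-27 -29 0 0 1" --pt "-27 -29 0 0 1" --pt "-27 -29 0 0 1"

```text
t: 2.35
eef_pos: [0.6972, 0.2536, 0.3655]
ee_rot: [[-0.984, -0.177, 0.0], [-0.177, 0.984, 0.0], [-0.0, 0.0, -1.0]]
wrist_force: [0.6, 0.6, 0.0]
gripper_width: 0.0004
gripper_force: 0.0
```

```bash
python3 - <<'E'
from h import *
o=ctrl.get_obs(); print(np.round(o["joints"],1))
E
```

```text
[ 11.3  22.5  62.4   0.   95.1 -88.9]
```

>>> carry_out --pt "-40 0 0 0 1" --pt "-40 0 0 0 1" --pt "-40 0 0 0 1" --pt "-40 0 0 0 1" --pt "-40 0 0 0 1"

```text
t: 2.77
eef_pos: [0.866, 0.2847, 0.3646]
ee_rot: [[-0.984, -0.176, 0.002], [-0.176, 0.984, 0.001], [-0.002, 0.0, -1.0]]
wrist_force: [1.3, 0.7, 0.5]
gripper_width: 0.0004
gripper_force: 0.0
```

>>> carry_out --pt "-40 0 0 0 1" --pt "-40 0 0 0 1" --pt "-40 0 0 0 1" --pt "0 0 0 0 1"

```text
t: 3.1
eef_pos: [0.9057, 0.2804, 0.3301]
ee_rot: [[-0.983, -0.176, 0.052], [-0.175, 0.984, 0.017], [-0.055, 0.008, -0.998]]
wrist_force: [-0.0, -0.6, 0.5]
gripper_width: 0.0002
gripper_force: 0.0
```

```bash
python3 - <<'E'
from h import *
o=ctrl.get_obs(); print(np.round(o["joints"],1))
E
```

```text
[ 10.2  61.9   7.5   0.5 107.5 -89.7]
```

>>> carry_out --pt "-40 0 0 0 1" --pt "-40 0 0 0 1" --pt "-40 0 0 0 1" --pt "-40 0 0 0 1" --pt "-40 0 0 0 1"

```text
t: 3.52
eef_pos: [0.9545, 0.2736, 0.3081]
ee_rot: [[-0.968, -0.179, 0.174], [-0.172, 0.984, 0.052], [-0.18, 0.021, -0.983]]
wrist_force: [0.5, 0.3, 0.4]
gripper_width: -0.0
gripper_force: 0.0
```

>>> carry_out --pt "-20 0 -35 0 1" --pt "-20 0 -35 0 1" --pt "-20 0 -35 0 1" --pt "-20 0 -35 0 1" --pt "-20 0 -35 0 1"

```text
t: 3.93
eef_pos: [0.9189, 0.2534, 0.4584]
ee_rot: [[-0.952, -0.18, 0.247], [-0.167, 0.983, 0.073], [-0.256, 0.028, -0.966]]
wrist_force: [0.4, -0.2, 0.0]
gripper_width: 0.0005
gripper_force: 0.0
```

```bash
python3 - <<'E'
from h import *
o=ctrl.get_obs(); print(np.round(o["joints"],1))
E
```

```text
[  8.   54.4   7.2   2.2 103.5 -91.4]
```

>>> carry_out --pt "-38 0 12 0 1" --pt "-38 0 12 0 1" --pt "-38 0 12 0 1" --pt "-38 0 12 0 1" --pt "-38 0 12 0 1"

```text
t: 4.35
eef_pos: [0.9843, 0.2551, 0.3935]
ee_rot: [[-0.92, -0.183, 0.348], [-0.158, 0.982, 0.099], [-0.36, 0.037, -0.932]]
wrist_force: [1.2, 0.8, -0.4]
gripper_width: 0.0005
gripper_force: 0.0
```

```bash
python3 - <<'E'
from h import *
o=ctrl.get_obs(); print(np.round(o["joints"],3))
E
```

```text
[  7.309  59.227   7.248   3.124  92.541 -92.141]
```

>>> carry_out --pt "-36 0 16 0 1" --pt "-36 0 16 0 1" --pt "-36 0 16 0 1" --pt "-36 0 16 0 1" --pt "-36 0 16 0 1"

```text
t: 4.77
eef_pos: [1.0387, 0.257, 0.34]
ee_rot: [[-0.875, -0.186, 0.446], [-0.146, 0.982, 0.124], [-0.461, 0.043, -0.886]]
wrist_force: [-0.4, 0.9, -1.0]
gripper_width: 0.0007
gripper_force: 0.0
```

>>> carry_out --pt "-38 0 -10 0 1" --pt "-38 0 -10 0 1" --pt "-38 0 -10 0 1" --pt "-38 0 -10 0 1" --pt "-38 0 -10 0 1"

```text
t: 5.18
eef_pos: [1.0409, 0.2445, 0.4288]
ee_rot: [[-0.821, -0.189, 0.539], [-0.131, 0.981, 0.145], [-0.557, 0.048, -0.829]]
wrist_force: [0.2, -0.1, 0.8]
gripper_width: 0.0011
gripper_force: 0.0
```

>>> carry_out --pt "-38 0 0 0 1" --pt "-38 0 0 0 1" --pt "-38 0 0 0 1"

```text
t: 5.43
eef_pos: [1.0506, 0.2404, 0.4533]
ee_rot: [[-0.784, -0.191, 0.59], [-0.121, 0.98, 0.156], [-0.609, 0.051, -0.792]]
wrist_force: [0.2, 0.7, 0.3]
gripper_width: 0.0006
gripper_force: 0.0
```

>>> carry_out --pt "34 0 -22 0 1" --pt "34 0 -22 0 1" --pt "34 0 -22 0 1" --pt "34 0 -22 0 1" --pt "34 0 -22 0 1"

```text
t: 5.85
eef_pos: [0.8979, 0.2108, 0.4431]
ee_rot: [[-0.785, -0.191, 0.589], [-0.121, 0.98, 0.157], [-0.608, 0.052, -0.793]]
wrist_force: [0.4, -0.2, 1.1]
gripper_width: 0.0004
gripper_force: 0.0
```

```bash
cat >>h.py <<'E'
def to(goal):
    o=ctrl.get_obs(); E=np.array(o["ee_rot"]); d=np.array(goal)-o["eef_pos"]
    print("tool shift mm",(E.T@d*1000).round(1),"world",(d*1000).round(1),"joints",np.round(o["joints"],1),"t",o["t"])
    return E
E
python3 - <<'E'
from h import *
E=to([0,0,0]); f=E[:,2]; c=np.array([.567,-.020,.083]); print(f, "az",np.degrees(np.arctan2(f[1],f[0])))
g=c-f*.08; print(g); to(g)
E
```

```text
tool shift mm [ 999.5  -58.  -211. ] world [-897.9 -210.8 -443.1] joints [  4.2  24.   58.6   7.4  60.5 -97.3] t 5.85
[ 0.58932112  0.15653653 -0.79258875] az 14.875510368703782
[ 0.51985431 -0.03252292  0.1464071 ]
tool shift mm [ 506.4 -181.6  -25.7] world [-378.  -243.3 -296.7] joints [  4.2  24.   58.6   7.4  60.5 -97.3] t 5.85
```

>>> carry_out --pt "34 -12 -10 0 1" --pt "34 -12 -10 0 1" --pt "34 -12 -10 0 1" --pt "34 -12 -10 0 1" --pt "34 -12 -10 0 1"

```text
t: 6.27
eef_pos: [0.7468, 0.1233, 0.377]
ee_rot: [[-0.785, -0.191, 0.59], [-0.121, 0.98, 0.156], [-0.608, 0.051, -0.792]]
wrist_force: [-0.5, 0.1, 0.8]
gripper_width: 0.0006
gripper_force: 0.0
```

>>> carry_out --pt "34 -12 -10 0 1" --pt "34 -12 -10 0 1" --pt "34 -12 -10 0 1" --pt "34 -12 -10 0 1" --pt "34 -12 -10 0 1"

```text
t: 6.68
eef_pos: [0.5955, 0.036, 0.3105]
ee_rot: [[-0.784, -0.191, 0.59], [-0.122, 0.98, 0.156], [-0.608, 0.05, -0.792]]
wrist_force: [0.1, -0.9, 0.1]
gripper_width: 0.0006
gripper_force: 0.0
```

>>> carry_out --pt "34 -12 -10 0 1" --pt "34 -12 -10 0 1" --pt "34 -12 -10 0 1" --pt "34 -12 -10 0 1" --pt "34 -12 -10 0 1"

```text
t: 7.1
eef_pos: [0.444, -0.051, 0.244]
ee_rot: [[-0.784, -0.193, 0.59], [-0.124, 0.98, 0.156], [-0.608, 0.049, -0.793]]
wrist_force: [-1.4, -1.0, -0.1]
gripper_width: 0.0005
gripper_force: 0.0
```

```bash
python3 - <<'E'
from h import *
E=to([.567,-.020,.083]); print(E[:,2])
for c in("wrist",):
    im,d=ctrl.camera(c); P=ctrl.camera_params(c); cv2.imwrite(f"pics/w1.png",im)
    v,u=np.nonzero(d>0); X=back(c,np.c_[u,v],d,P)
    m=(X[:,2]>.045)&(X[:,0]>.53)&(X[:,0]<.6)&(abs(X[:,1]+.02)<.05)&(X[:,2]<.12); Y=X[m]
    print("ring",m.sum(),Y.mean(0).round(4),Y.min(0).round(4),Y.max(0).round(4),u[m].min(),u[m].max(),v[m].min(),v[m].max())
    for r in ctrl.trace(c,"ring")[:2]:
        v,u=np.nonzero(r["region"]&(d>0)); X=back(c,np.c_[u,v],d,P); X=X[(X[:,2]>.04)&(X[:,2]<.12)]
        print(r["confidence"],r["centre"],X.mean(0),X.min(0),X.max(0))
E
```

```text
tool shift mm [ -2.5  -1.2 205. ] world [ 123.   31. -161.] joints [ -41.2  -43.6  138.2   33.5   66.2 -149.9] t 7.1
[ 0.58950232  0.15554467 -0.79264927]
ring 699 [ 0.5569 -0.0277  0.074 ] [ 0.5359 -0.0535  0.0452] [0.5824 0.0012 0.1014] 233 278 143 200
0.58 [253.8, 161.2] [ 0.55987927 -0.02681239  0.07808925] [ 0.53971584 -0.05349359  0.05183839] [0.6231877  0.00124314 0.10138176]
```

View pics/w1.png

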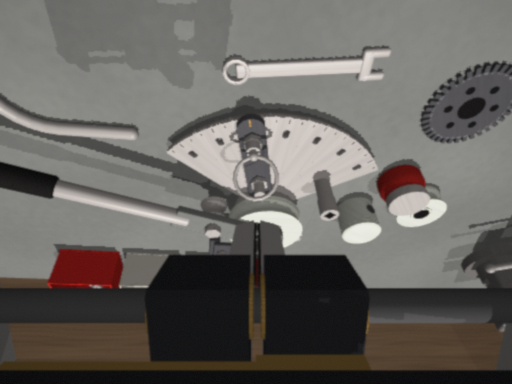

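>>> carry_out --pt "0 0 30 0 1" --pt "0 0 30 0 1" --pt "0 0 30 0 1" --pt "0 0 30 0 1" --pt "0 0 0 0 1"

```text
t: 7.62
eef_pos: [0.5149, -0.0293, 0.1425]
ee_rot: [[-0.791, -0.193, 0.58], [-0.12, 0.979, 0.162], [-0.599, 0.059, -0.798]]
wrist_force: [-0.8, 0.1, -1.0]
gripper_width: 0.0006
gripper_force: 0.0
```

```bash
python3 - <<'E'
from h import *
E=to([.567,-.020,.083]); o=ctrl.get_obs()
c="wrist"
im,d=ctrl.camera(c); P=ctrl.camera_params(c); K,R,t=map(np.array,(P["K"],P["R"],P["t"]))
def pr(X): p=K@(R@np.array(X)+t); return (p[:2]/p[2]).round(1)
for k in(0,.04,.085,.11): q=pr(np.array(o["eef_pos"])+E[:,2]*k); print("axis",k,q); cv2.circle(im,tuple(int(a) for a in q),2,(0,0,255),-1)
v,u=np.nonzero(d>0); X=back(c,np.c_[u,v],d,P)
m=(X[:,2]>.066)&(X[:,0]>.53)&(X[:,0]<.6)&(abs(X[:,1]+.02)<.05)&(X[:,2]<.12); Y=X[m]
print("ring",m.sum(),Y.min(0).round(4),Y.max(0).round(4),u[m].min(),u[m].max(),v[m].min(),v[m].max())
cv2.imwrite("pics/w2.png",im)
d=ctrl.camera("side")[1]; im=ctrl.camera("side")[0]; cv2.imwrite("pics/s2.png",cv2.resize(im[90:290,150:410],(780,600)))
E
```

```text
tool shift mm [-6.7 -4.4 79.3] world [ 52.1   9.3 -59.5] joints [ -30.2  -20.1  135.3   38.4   44.  -153.5] t 7.6167
axis 0 [259.1 229.1]
axis 0.04 [258.8 210.3]
axis 0.085 [258.6 195.6]
axis 0.11 [258.4 189.3]
ring 883 [ 0.5455 -0.0497  0.0662] [0.5854 0.0052 0.104 ] 218 284 173 236
```

View pics/w2.png

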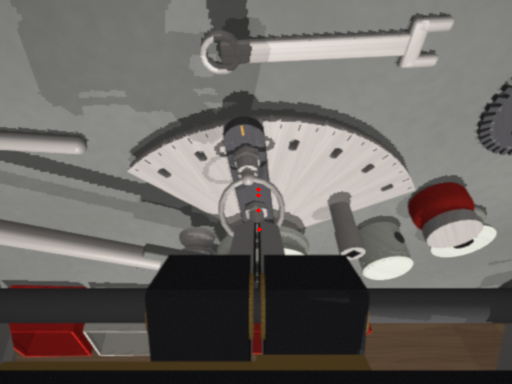

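View pics/s2.png

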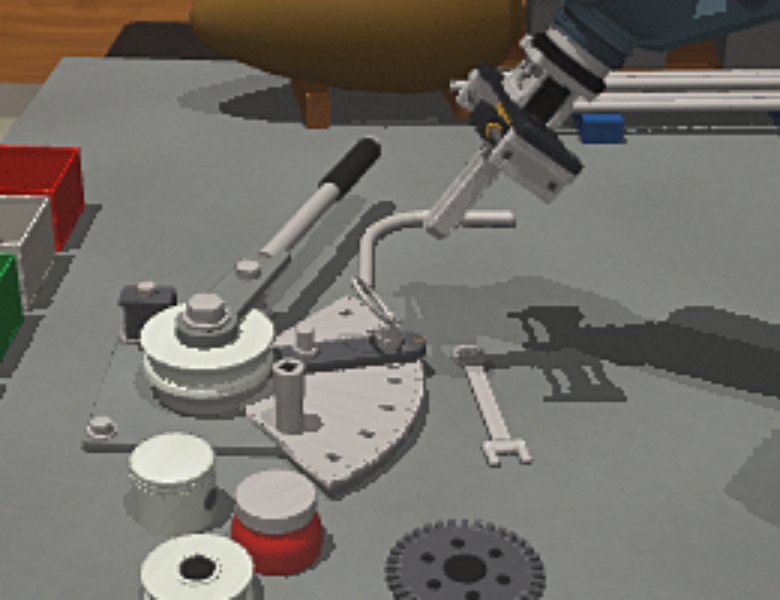

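>>> carry_out --pt "-6.5 -6 0 0 1" --pt "0 0 15 1 1" --pt "0 0 15 1 1" --pt "0 0 15 0 1" --pt "0 0 0 0 1"

```text
t: 8.18
eef_pos: [0.549, -0.0305, 0.1172]
ee_rot: [[-0.806, -0.052, 0.589], [0.05, 0.987, 0.155], [-0.589, 0.155, -0.793]]
wrist_force: [0.2, 0.1, -0.5]
gripper_width: 0.0002
gripper_force: 0.0
```

```bash
python3 - <<'E'
from h import *
E=to([.567,-.022,.083]); print(E.round(3),ctrl.get_obs()["wrist_force"]); f=E[:,2]; print(np.degrees(np.arctan2(f[1],f[0])), np.degrees(np.arccos(-f[2])))
E
```

```text
tool shift mm [ 6.   2.2 39. ] world [ 18.    8.5 -34.2] joints [ -27.7  -11.2  131.8   42.1   37.8 -146.8] t 8.1833
[[-0.806 -0.052  0.589]
 [ 0.05   0.987  0.155]
 [-0.589  0.155 -0.793]] [ 0.19163786  0.13070954 -0.48123104]
14.782833248560243 37.5447184154862
```

>>> carry_out --pt "6 2 0 0 1" --pt "0 0 10 0 1" --pt "0 0 10 0 1" --pt "0 0 10 0 1" --pt "0 0 0 0 1"

```text
t: 8.6
eef_pos: [0.5607, -0.0232, 0.0898]
ee_rot: [[-0.807, -0.052, 0.589], [0.05, 0.986, 0.156], [-0.589, 0.155, -0.793]]
wrist_force: [-0.7, 0.3, -0.3]
gripper_width: 0.0004
gripper_force: 0.0
```

```bash
python3 - <<'E'
from h import *
E=to([.567,-.022,.083]); 
c="wrist"; o=ctrl.get_obs()
im,d=ctrl.camera(c); P=ctrl.camera_params(c); K,R,t=map(np.array,(P["K"],P["R"],P["t"]))
for k in(0,.01,): p=K@(R@(np.array(o["eef_pos"])+E[:,2]*k)+t); print((p/p[2]).round(1))
cv2.imwrite("pics/w3.png",cv2.resize(im[120:270,160:360],(800,600)))
E
```

```text
tool shift mm [-1.  -0.2  9.3] world [ 6.3  1.2 -6.8] joints [ -25.9   -6.   130.8   45.7   33.7 -150. ] t 8.6
[257.9 232.7   1. ]
[257.8 227.1   1. ]
```

View pics/w3.png

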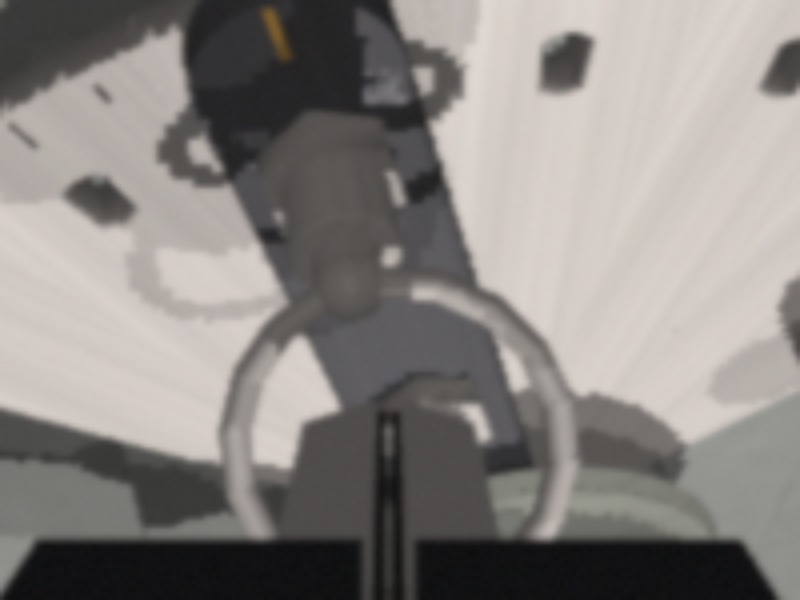

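>>> carry_out --pt "0 0 11 0 1" --pt "0 0 11 0 1" --pt "0 0 8 0 1" --pt "-6 0 0 0 1" --pt "0 0 0 0 1"

```text
t: 9.07
eef_pos: [0.5843, -0.0193, 0.0709]
ee_rot: [[-0.806, -0.052, 0.59], [0.05, 0.987, 0.155], [-0.59, 0.155, -0.792]]
wrist_force: [0.0, 0.3, -0.1]
gripper_width: 0.0004
gripper_force: 0.0
```

>>> carry_out --pt "-2 0 0 0 1" --pt "-1.5 0 0 0 1" --pt "-1.5 0 0 0 1" --pt "0 0 0 0 1"

```text
t: 9.4
eef_pos: [0.5871, -0.0188, 0.0721]
ee_rot: [[-0.807, -0.052, 0.588], [0.05, 0.986, 0.156], [-0.588, 0.156, -0.794]]
wrist_force: [-0.9, 0.1, -1.0]
gripper_width: 0.0004
gripper_force: 0.2
```

```bash
python3 - <<'E'
from h import *
E=to([.567,-.022,.083]); print(E.round(3))
E
```

```text
tool shift mm [  9.7  -0.4 -20.9] world [-20.1  -3.2  10.9] joints [ -23.7    0.2  127.4   48.2   30.6 -151.4] t 9.4
[[-0.807 -0.052  0.588]
 [ 0.05   0.986  0.156]
 [-0.588  0.156 -0.794]]
```

>>> carry_out --pt "-1.8 0.4 -2.4 0 1" --pt "-1.8 0.4 -2.4 0 1" --pt "0 0 0 0 1"

```text
t: 9.65
eef_pos: [0.5857, -0.0184, 0.0766]
ee_rot: [[-0.809, -0.052, 0.585], [0.05, 0.986, 0.157], [-0.586, 0.157, -0.795]]
wrist_force: [-2.6, -0.7, -4.9]
gripper_width: 0.0006
gripper_force: 2.8
```

>>> carry_out --pt "-1.8 0.4 -2.4 0 1" --pt "-1.8 0.4 -2.4 0 1" --pt "0 0 0 0 1"

```text
t: 9.9
eef_pos: [0.5856, -0.0184, 0.0825]
ee_rot: [[-0.809, -0.053, 0.585], [0.05, 0.986, 0.158], [-0.585, 0.157, -0.796]]
wrist_force: [-5.7, -0.7, -6.9]
gripper_width: 0.0006
gripper_force: 4.3
```

```bash
cat > m.py <<'E'
from h import *
def ring():
    E=to([.567,-.022,.083]); o=ctrl.get_obs(); print("F",np.round(o["wrist_force"],1))
    for c in("side","wrist"):
        im,d=ctrl.camera(c); P=ctrl.camera_params(c); v,u=np.nonzero(d>0); X=back(c,np.c_[u,v],d,P)
        # pin-head / ring side nearest the robot, low part, excluding finger volume
        Q=(X-o["eef_pos"])@E; fing=(abs(Q[:,0])<11)&(abs(Q[:,1])<18)&(Q[:,2]<4)
        m=(X[:,2]>.038)&(np.hypot(X[:,0]-.713,X[:,1]-.027)>.11)&(X[:,0]>.53)&(X[:,0]<.62)&(abs(X[:,1])<.07)&(X[:,2]<.14)&~fing&(Q[:,2]>-60)
        Y=X[m]; print(c,m.sum(),"zmin/max",Y[:,2].min().round(4),np.percentile(Y[:,2],98).round(4),"x",Y[:,0].min().round(4),"y",np.percentile(Y[:,1],[1,99]).round(4))
        r=X[(abs(X[:,2]-.035)<.004)&(X[:,0]>.5)&(X[:,0]<.56)&(abs(X[:,1])<.07)]
        if len(r): print("  arm end mean",r.mean(0).round(4),len(r))
    return
if __name__=="__main__": ring()
E
python3 m.py
```

```text
tool shift mm [ 14.6  -2.5 -11.9] world [-18.6  -3.6   0.5] joints [ -23.7   -1.4  127.4   46.    31.9 -149. ] t 9.9
F [-5.7 -0.7 -6.9]Traceback (most recent call last):
  File "m.py", line 13, in <module>
    if __name__=="__main__": ring()
                             ~~~~^^
  File "m.py", line 9, in ring
    Y=X[m]; print(c,m.sum(),"zmin/max",Y[:,2].min().round(4),np.percentile(Y[:,2],98).round(4),"x",Y[:,0].min().round(4),"y",np.percentile(Y[:,1],[1,99]).round(4))
                                       ~~~~~~~~~~^^
    return umr_minimum(a, axis, None, out, keepdims, initial, where)
ValueError: zero-size array to reduction operation minimum which has no identity
```

>>> carry_out --pt "-1.5 0.4 -2.0 0 1" --pt "-1.2 0.3 -1.6 0 1" --pt "0 0 0 0 1" --pt "0 0 0 0 1"

```text
t: 10.28
eef_pos: [0.5857, -0.0184, 0.087]
ee_rot: [[-0.809, -0.052, 0.585], [0.05, 0.986, 0.158], [-0.585, 0.157, -0.796]]
wrist_force: [-5.8, -0.8, -7.3]
gripper_width: 0.0004
gripper_force: 4.8
```

```bash
python3 - <<'E'
from h import *
E=to([.567,-.022,.083]); o=ctrl.get_obs(); print(o["eef_pos"],o["wrist_force"])
im,d=ctrl.camera("wrist"); s,_=ctrl.camera("side")
cv2.imwrite("pics/l.png",np.vstack([cv2.resize(im[120:270,160:360],(400,300)),cv2.resize(s[150:240,200:320],(400,300))]))
E
```

```text
tool shift mm [17.3 -3.2 -8.3] world [-18.7  -3.6  -4. ] joints [ -23.7   -1.9  127.3   45.3   32.3 -148.2] t 10.2833
[ 0.58569363 -0.01843717  0.08698946] [-5.80052189 -0.81010939 -7.28331475]
```

View pics/l.png

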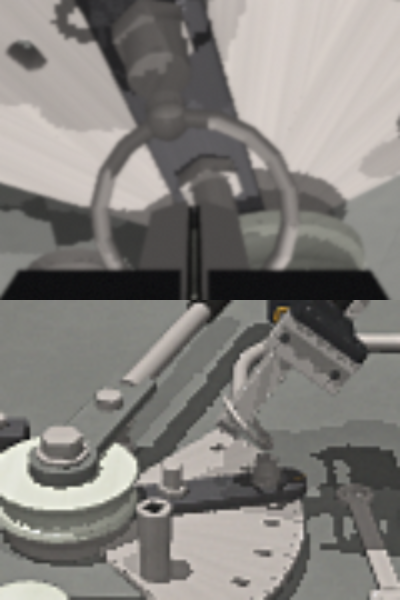

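>>> carry_out --pt "-0.9 0.2 -1.2 0 1" --pt "0 0 0 0 1" --pt "1.4 4.8 -0.1 0 1" --pt "1.4 4.8 -0.1 0 1" --pt "0 0 0 0 1"

```text
t: 10.8
eef_pos: [0.5826, -0.0088, 0.0883]
ee_rot: [[-0.809, -0.052, 0.585], [0.05, 0.986, 0.157], [-0.585, 0.157, -0.796]]
wrist_force: [-6.9, -2.4, -7.6]
gripper_width: 0.0005
gripper_force: 5.0
```

```bash
cat > a.py <<'E'
from h import *
o=ctrl.get_obs(); print(np.round(o["eef_pos"],4),np.round(o["wrist_force"],1),np.round(o["joints"],1))
E=np.array(o["ee_rot"])
for c in("top","side"):
    d=ctrl.camera(c)[1]; v,u=np.nonzero(d>0); X=back(c,np.c_[u,v],d)
    for r in ctrl.trace(c,"stop_arm")[:1]:
        v,u=np.nonzero(r["region"]&(d>0)); X=back(c,np.c_[u,v],d); Y=X[abs(X[:,2]-.035)<.004]
        Y=Y[(np.hypot(Y[:,0]-.713,Y[:,1]-.027)<.21)]; far=Y[(np.hypot(Y[:,0]-.713,Y[:,1]-.027)>.15)]
        l=cv2.fitLine(Y[:,:2].astype(np.float32),2,0,.01,.01).ravel(); 
        a=np.degrees(np.arctan2(l[1],l[0])*1); print(c,round(r["confidence"],2),len(Y),"line ang",round((a+90)%180-90,1),"ends",Y[:,:2].min(0).round(3),"far",len(far),far.mean(0).round(4) if len(far) else "")
    X=back(c,np.argwhere(d>0)[:,::-1],d)
    Q=(X-np.array(o["eef_pos"]))@E
    s=X[(X[:,2]>.054)&(X[:,2]<.066)&(abs(np.hypot(X[:,0]-.713,X[:,1]-.027)-.09)<.012)&(X[:,0]<.66)&(abs(X[:,1])<.07)&((abs(Q[:,0])>12)|(abs(Q[:,1])>18)|(Q[:,2]>4))]
    if len(s): m=np.median(s,0); print("  stud",len(s),m.round(4),"ang",np.degrees(np.arctan2(.027-m[1],.713-m[0])).round(1))
E
python3 a.py
```

```text
[ 0.5826 -0.0088  0.0883] [-6.9 -2.4 -7.6] [ -22.7   -2.7  127.9   44.7   31.8 -146.7]
top 0.81 221 line ang 8.1 ends [ 0.552 -0.018] far 3 [0.5535 0.0036 0.0334]
side 0.81 286 line ang 11.4 ends [ 0.516 -0.034] far 99 [ 0.5405 -0.0094  0.0342]
```

>>> carry_out --pt "1.1 5 0.1 0 1" --pt "1.1 5 0.1 0 1" --pt "1 5 0.2 0 1" --pt "0 0 0 0 1"

```text
t: 11.33
eef_pos: [0.5792, 0.0067, 0.0882]
ee_rot: [[-0.81, -0.053, 0.584], [0.05, 0.986, 0.158], [-0.585, 0.158, -0.796]]
wrist_force: [-6.9, -0.4, -8.4]
gripper_width: 0.0007
gripper_force: 5.1
```

```bash
python3 a.py; python3 - <<'E'
from h import *
# reference at start, side camera
d=np.load("side0.npy"); X=back("side",np.argwhere(d>0)[:,::-1],d)
Y=X[(abs(X[:,2]-.035)<.004)&(abs(np.hypot(X[:,0]-.713,X[:,1]-.027)-.18)<.03)&(X[:,0]<.58)]; print("start far",len(Y),Y.mean(0))
E
```

```text
[0.5792 0.0067 0.0882] [-6.9 -0.4 -8.4] [ -20.8   -3.5  128.6   43.9   30.8 -144.5]
top 0.86 262 line ang 3.1 ends [ 0.551 -0.011] far 8 [0.5565 0.0204 0.034 ]
side 0.69 279 line ang 5.6 ends [ 0.513 -0.019] far 104 [0.5369 0.007  0.0339]
start far 103 [ 0.5437644  -0.02189586  0.03395596]
```

>>> carry_out --pt "0.6 4.5 0.5 0 1" --pt "0.5 4.5 0.5 0 1" --pt "0 0 0 0 1"

```text
t: 11.78
eef_pos: [0.5782, 0.0159, 0.0879]
ee_rot: [[-0.81, -0.053, 0.584], [0.05, 0.986, 0.159], [-0.584, 0.158, -0.796]]
wrist_force: [-7.5, -0.2, -8.3]
gripper_width: 0.0007
gripper_force: 5.3
```

```bash
python3 a.py; python3 - <<'E'
from h import *
im,d=ctrl.camera("wrist"); P=ctrl.camera_params("wrist"); K,R,t=map(np.array,(P["K"],P["R"],P["t"]))
X=back("wrist",np.argwhere(d>0)[:,::-1],d,P)
r=np.hypot(X[:,0]-.713,X[:,1]-.027)
Y=X[(abs(X[:,2]-.035)<.004)&(r>.1)&(r<.207)&(X[:,0]<.62)&(abs(X[:,1])<.08)]; l=cv2.fitLine(Y[:,:2].astype(np.float32),2,0,.01,.01).ravel(); print(len(Y),l)
for k,b in enumerate(np.arange(.12,.2,.02)):
    r=np.hypot(Y[:,0]-.713,Y[:,1]-.027); y=Y[abs(r-b)<.01]; a=np.degrees(np.arctan2(.027-y[:,1],.713-y[:,0])); print(b,len(y),np.percentile(a,[2,98]).round(1))
def draw(a):
    a=np.radians(a); p=K@(R@np.array([.713-.17*np.cos(a),.027-.17*np.sin(a),.022])+t); return p[:2]/p[2]
print([draw(a).round(0).tolist() for a in(-27.2,-12.2,2.8,17.8)])
cv2.imwrite("pics/w5.png",cv2.resize(im[90:270,130:370],(800,600)))
E
```

```text
[0.5782 0.0159 0.0879] [-7.5 -0.2 -8.3] [ -19.7   -3.7  128.8   43.4   30.2 -143.2]
top 0.72 206 line ang 10.4 ends [ 0.568 -0.002] far 0 
side 0.55 263 line ang 5.5 ends [ 0.513 -0.006] far 107 [0.5362 0.0186 0.034 ]
4473 [0.9982438  0.05923883 0.5475592  0.01115972]
0.12 364 [-2.7 13.5]
0.13999999999999999 571 [-1.9 12.8]
0.15999999999999998 470 [-1.1 11.7]
0.17999999999999997 1337 [-0.4 10.6]
0.19999999999999996 1333 [0.4 9.7]
[[364.0, 134.0], [313.0, 120.0], [249.0, 119.0], [182.0, 132.0]]
```

View pics/w5.png

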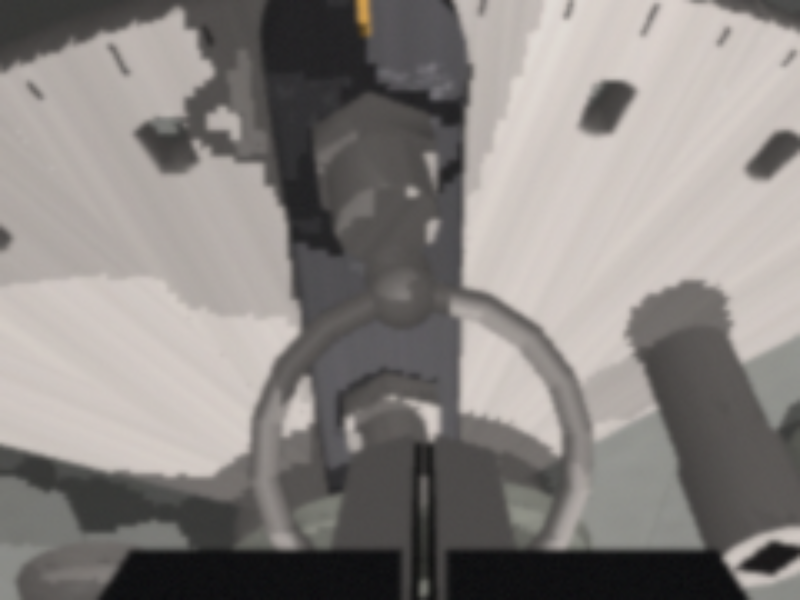

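>>> carry_out --pt "0.4 4.5 0.6 0 1" --pt "0 0 0 0 1"

```text
t: 12.2
eef_pos: [0.5778, 0.0205, 0.0877]
ee_rot: [[-0.811, -0.053, 0.583], [0.05, 0.986, 0.159], [-0.583, 0.158, -0.797]]
wrist_force: [-7.9, -1.1, -7.8]
gripper_width: 0.0003
gripper_force: 5.3
```

```bash
cat > w.py <<'E'
from h import *
im,d=ctrl.camera("wrist"); P=ctrl.camera_params("wrist"); K,R,t=map(np.array,(P["K"],P["R"],P["t"]))
X=back("wrist",np.argwhere(d>0)[:,::-1],d,P)
def ang(Y): return np.degrees(np.arctan2(.027-Y[:,1],.713-Y[:,0]))
r=np.hypot(X[:,0]-.713,X[:,1]-.027)
Y=X[(abs(X[:,2]-.035)<.004)&(r>.17)&(r<.20)&(X[:,0]<.62)&(abs(X[:,1])<.08)]; print("arm",np.percentile(ang(Y),[2,98]).mean())
# holes: dark pixels on plate arc
uv=np.argwhere(d>0)[:,::-1]; g=cv2.cvtColor(im,cv2.COLOR_BGR2GRAY)[uv[:,1],uv[:,0]]
m=(X[:,2]<.024)&(abs(r-.17)<.006); a=ang(X[m]); gg=g[m]; dz=X[m][:,2]
for c in(-27.2,-12.2,17.8):
    s=(abs(a-c)<5)&(dz<.017); print(c,s.sum(),a[s].mean().round(2) if s.any() else "")
o=ctrl.get_obs(); print(np.round(o["eef_pos"],4),np.round(o["wrist_force"],1),o["t"])
E
python3 w.py
```

```text
arm 3.449753413886382
-27.2 30 -28.46
-12.2 49 -12.91
17.8 96 18.93
[0.5778 0.0204 0.0877] [-7.3 -1.2 -7.6] 12.25
```

>>> carry_out --pt "1.8 -0.5 2.4 0 1" --pt "1.8 -0.5 2.4 0 1" --pt "1.8 -0.5 2.4 0 1" --pt "0 0 0 0 1"

```text
t: 12.58
eef_pos: [0.5778, 0.0204, 0.0785]
ee_rot: [[-0.811, -0.053, 0.583], [0.051, 0.986, 0.159], [-0.583, 0.159, -0.797]]
wrist_force: [-8.5, -0.0, -5.9]
gripper_width: -0.0
gripper_force: 5.2
```

>>> carry_out --pt "1.8 -0.5 2.4 0 1" --pt "1.8 -0.5 2.4 0 1" --pt "1.8 -0.5 2.4 0 1" --pt "0 0 0 0 1"

```text
t: 12.92
eef_pos: [0.5805, 0.0197, 0.0724]
ee_rot: [[-0.807, -0.052, 0.588], [0.051, 0.986, 0.158], [-0.588, 0.158, -0.793]]
wrist_force: [-1.0, 3.6, -4.4]
gripper_width: 0.0004
gripper_force: 2.3
```

```bash
python3 w.py
```

```text
arm 3.742052201836199
-27.2 25 -28.39
-12.2 50 -12.99
17.8 101 18.99
[0.5805 0.0197 0.0724] [-0.1  5.  -4.5] 12.9667
```

>>> carry_out --pt "2 0 2 0 1" --pt "3 1 0 0 1" --pt "3 0 0 0 1" --pt "0 0 0 0 1"

```text
t: 13.3
eef_pos: [0.5754, 0.0201, 0.0663]
ee_rot: [[-0.806, -0.051, 0.589], [0.051, 0.987, 0.155], [-0.589, 0.155, -0.793]]
wrist_force: [-0.4, 0.2, -0.3]
gripper_width: 0.0002
gripper_force: 0.0
```

```bash
python3 w.py; python3 - <<'E'
from h import *
im,d=ctrl.camera("side"); P=ctrl.camera_params("side")
X=back("side",np.argwhere(d>0)[:,::-1],d); o=ctrl.get_obs(); E=np.array(o["ee_rot"])
c=np.array([.713-.153*np.cos(.0524),.027-.153*np.sin(.0524),.083]); print("ring exp",c); to(c)
im,d=ctrl.camera("wrist"); cv2.imwrite("pics/w6.png",cv2.resize(im[90:270,130:370],(800,600)))
E
```

```text
arm 3.674586698398155
-27.2 22 -28.58
-12.2 42 -13.07
17.8 87 19.06
[0.5754 0.0201 0.0663] [-0.4 -0.3 -0.1] 13.35
ring exp [0.56021    0.01898647 0.083     ]
tool shift mm [  2.4   2.2 -22.4] world [-15.3  -1.2  16.7] joints [ -19.1   -1.3  129.7   47.8   27.3 -147.7] t 13.4
```

View pics/w6.png

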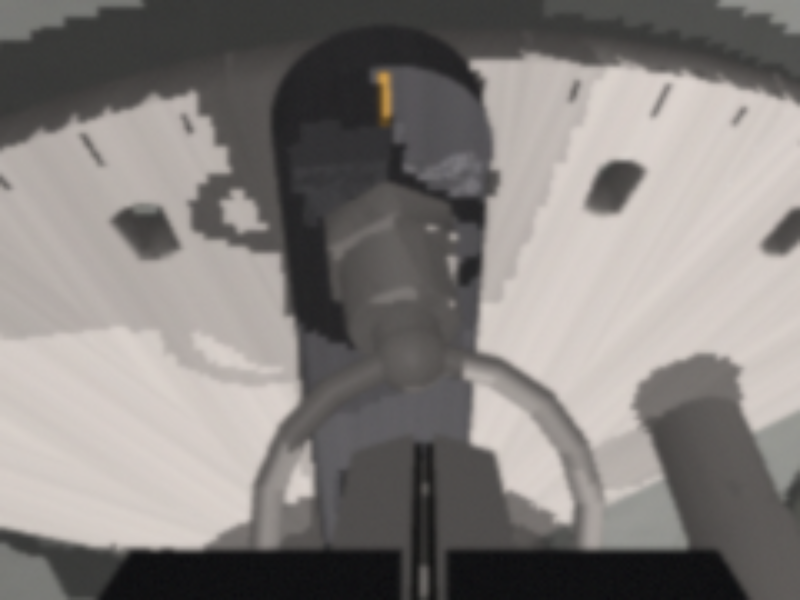

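>>> carry_out --pt "2 2 0 0 1" --pt "0 0 -12 0 1" --pt "0 0 -12 0 1" --pt "0 0 -15 0 1" --pt "0 0 -15 0 1"

```text
t: 13.87
eef_pos: [0.5408, 0.0143, 0.1078]
ee_rot: [[-0.808, -0.052, 0.587], [0.051, 0.986, 0.156], [-0.587, 0.156, -0.794]]
wrist_force: [0.4, 0.7, 0.3]
gripper_width: 0.0
gripper_force: 0.0
```

>>> carry_out --pt "0 0 -25 0 1" --pt "0 0 -25 0 1" --pt "0 0 -25 0 1" --pt "0 0 0 0 1"

```text
t: 14.2
eef_pos: [0.4984, 0.0012, 0.1721]
ee_rot: [[-0.802, -0.052, 0.595], [0.049, 0.987, 0.152], [-0.595, 0.151, -0.789]]
wrist_force: [0.8, 0.0, 1.0]
gripper_width: 0.0006
gripper_force: 0.0
```

```bash
python3 w.py; python3 - <<'E'
from h import *
for c in("side","top","wrist"):
    im,d=ctrl.camera(c); X=back(c,np.argwhere(d>0)[:,::-1],d)
    m=(X[:,2]>.045)&(np.hypot(X[:,0]-.560,X[:,1]-.019)<.045)&(X[:,2]<.125); Y=X[m]
    print(c,m.sum(),"ztop",np.percentile(Y[:,2],[95,100]).round(4),"y",Y[Y[:,2]>.07][:,1].min().round(4),Y[Y[:,2]>.07][:,1].max().round(4),"x",Y[:,0].min().round(4),Y[:,0].max().round(4))
    if c!="wrist": 
        d=np.load(c+"0.npy"); X=back(c,np.argwhere(d>0)[:,::-1],d); Y=X[(X[:,2]>.045)&(np.hypot(X[:,0]-.567,X[:,1]+.021)<.045)&(X[:,2]<.125)]; print("  start ztop",np.percentile(Y[:,2],[95,100]).round(4))
E
python3 a.py
```

```text
arm 3.508806036113726
-27.2 25 -28.62
-12.2 28 -13.12
17.8 48 18.64
[0.4983 0.0015 0.17  ] [ 0.3 -0.5  0.3] 14.25
side 116 ztop [0.1012 0.1054] y -0.0091 0.0492 x 0.5369 0.5782
  start ztop [0.1022 0.1042]
top 129 ztop [0.1053 0.1074] y -0.0087 0.0457 x 0.5349 0.5777
  start ztop [0.105  0.1072]
wrist 1204 ztop [0.1011 0.104 ] y -0.0108 0.0452 x 0.5335 0.5761
[0.497  0.0029 0.1658] [ 0.8  0.2 -0.6] [ -26.7  -27.9  137.8   34.3   45.8 -135.7]
top 0.96 425 line ang 3.3 ends [ 0.511 -0.   ] far 145 [0.5371 0.0161 0.034 ]
side 0.88 269 line ang 4.7 ends [ 0.512 -0.003] far 107 [0.5361 0.022  0.0341]
```

>>> carry_out --pt "0 0 -20 0 1" --pt "0 0 0 0 1" --pt "0 0 0 0 1" --pt "0 0 0 0 1" --pt "0 0 0 0 1"

```text
t: 15.02
eef_pos: [0.4855, -0.0003, 0.1821]
ee_rot: [[-0.808, -0.052, 0.587], [0.051, 0.986, 0.157], [-0.587, 0.157, -0.794]]
wrist_force: [-0.2, 0.2, -0.3]
gripper_width: 0.0003
gripper_force: 0.0
```

```bash
python3 -c "
from h import *
print(ctrl.get_obs()['eef_pos']); print(ctrl.hand_in())"
```

```text
[ 4.85452197e-01 -3.18668311e-04  1.82126317e-01]
the job is handed in; nothing more can be done
None
```

I swung the stop arm one hole further from the lever and handed the job in at about 15 s. The cameras put the swing at about 15 degrees. The ring is back at its starting height, so the pin looks fully home, and the arm is clear of everything. The hand-in returned no verdict.

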